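# Set the telescoping length stop to its index clip and hold it

## Robot

A 6-joint arm with a two-finger parallel gripper is mounted at the origin on a cart in front of the work surface, level with it; the furniture and walls round the work are solid. World frame = base frame: x ahead of the robot, y to its left, z up, the work surface at z = 0. Lengths are in mm, angles in rad, forces in N, time in s.
With the tool pointing down it reaches from about 425 to 1125 mm from the base axis. Payload 14.9 kg.
Tool frame: the origin (TCP) lies at the very end of the fingers, on their centre line; the grasp point (between the pads) lies 19 mm behind it; z points along the fingers, y is the direction in which the jaws open and shut (so a half turn about z gives the same grasp; the last joint's range is limited). The gripper opens to 91 mm and grips with 3 to 60 N. Pads are 32 mm wide; open, the fingers measure 118 mm over their backs; the gripper's body (76 mm by 178 mm) begins 60 mm behind the grasp point.
Start: joints at [-1.233, 0.379, 1.734, -0, 1.028, -0.033], TCP at [253.649, -652.441, 213.932] pointing down, gripper open.
Joint ranges: [-2.77, 2.77], [-0.74, 2.19], [0, 2.66], [-1.06, 4.2], [0.31, 2.87], [-3.08, 3.08]. Speed limits (rad/s): [1.89, 1.89, 2.39, 3.14, 3.14, 3.14].

## Interface

Orientations are given as a 3x3 rotation matrix whose columns are the frame's x, y, z axes.
In Python, from workcell import robot, camera, camera_model gives the robot as it stands.
- The arm moves only by the shell command python3 -m inch 'ROWS'. ROWS is JSON, a list of rows, each an object of numbers: "dx", "dy", "dz": the shift along the tool's x, y, z in m; "wx", "wy", "wz": the turn, a rotation vector about the tool's x, y, z in rad; "claw": the gripper's target within -1 to 1 (fully open at 1, half-way at 0, shut at -1). A call has exactly 8 rows; each row shifts and turns the pose as measured when the row begins, along the tool's axes as they then stand; what a row does not reach is not made up. A row lasts 1/12 s, in which the tool goes at most 41.7 mm and 7.16 degrees, less where a joint would pass 70% of its speed; a pose out of reach is approached as far as the arm can. A call with a gripper value outside its range is refused whole. The fingers move at their own pace and stop on an object; the grip force is fixed at half the most. Time passes only in rows, so rows that do not move let the fingers close, or fill a call up. It gives the time, the measured TCP pose, the force and the opening at its end, in the units of the state.
- robot.sense(): the state, without advancing time (a new reading comes with each control period).
- camera(name): name is "scene" or "top" or "wrist"; returns the picture (384x512x3 uint8, red, green, blue); there is no depth.
- camera_model(name): a dict with "fx", "fy", "cx", "cy" (pixels), "cam_to_world" (4x4, takes a point from camera to world coordinates); the wrist camera has in their place "hand_eye" (4x4, takes a point from camera to tool coordinates, whose origin is the TCP and whose axes are the flange's). Camera axes: x right, y down, z forward; pixel columns grow to the right and rows downward; lengths in mm; the calibration is good to about 2 mm. A picture is of the moment at which its call begins: read the wrist's pose just before it. camera_model takes no time and is no camera call.
- robot.close_job(): hands the job in, once; it reports no verdict.
The state is a dict: "t": time; "qpos": joint angles; "qd": joint speeds; "tau": joint torques, N m; "tool_pos": TCP position; "tcp_rot": TCP orientation; "wrist_force": force on the tool from outside, world axes, zero at the start; "torque": the same for the moment, N m; "grip_width": finger opening in mm.
Only numpy, scipy, OpenCV 4.12 (cv2) and the standard library are available. Lean on these libraries where they do the work, as an engineer would, in place of code of your own. Each camera call takes 0.05 s, during which the arm holds its last target.

## Task

Set the telescoping length stop on the bench for the next cut: first flip its brake lever over from the near side to the far side, which frees the arm. Then squeeze the lock button in the grip post, draw the arm out until its pointer stands in the middle of the gap between the two tabs of the index clip on the scale, and finish still holding it there with the button squeezed, because a spring pulls the arm back in. Do not shift the index clip or disturb the loose things lying around.

Things in the scene. Friction and masses are not known exactly. Their poses are not given: they have to be found in the camera images.
- length_stop: Whole fixture, screwed down: dark steel base plate 150 x 450 x 10 mm (x -80 to +70, y -310 to +140 mm) with an aluminium tube 34 mm wide, top 42 mm above the bench, along y from -130 to +130 mm. Origin on the bench under the tube's middle. The arm comes out of the tube's -y end and extends along -y; its -x side faces the robot. Place and yaw differ each time.
- brake_lever (a joint): Hinge of the brake lever, axis along base y at x = 0, y = +70 mm, 66 mm above the bench. 0 = braked, leaning 0.45 rad to the -x (robot's) side; 0.9 = free, leaning 0.45 rad to the +x side; upright at 0.45. Weighs 90 g, turns easily (under 1 N, pushed level at the knob) and falls by itself to either stop once past upright. While braked, its blade stops a lug on the arm.
- lever_knob (a point): Centre of the black ball knob (24 mm diameter) on the end of the brake lever, 62 mm from the hinge axis, on an 8 mm round rod; 122 mm above the bench at either stop, 128 mm when upright.
- stop_arm: Sliding arm; at its end an upright black grip post, 22 mm thick (x), 34 mm along the arm (y), top 96 mm above the bench; no other part within 100 mm stands higher than 58 mm. Axes parallel to the base's. Origin under the post in the middle of the bar, 28 mm above the bench. The post is the place to take hold, from above, fingers closing along x.
- grip_center (a point): Centre of the grip post at the height of the lock button's middle, 74 mm above the bench: grasp height. At home it lies at base x = 0, y = -160 mm.
- lock_button (a joint): Travel of the lock button into the post (m), along base +x: 0 = out, 0.006 = fully squeezed. The latch clears from 0.0035 on (about 7 N; fully in about 9 N); a grip of about 25 N squeezes it in. While it is out, its barb holds the arm at home behind a keeper with 2 mm of play.
- button_face (a point): Middle of the outer face of the steel lock button, a plate 22 mm along the arm and 28 mm high (60 to 88 mm above the bench) in the -x (robot's) face of the grip post. Stands 8 mm proud when out, 2 mm when squeezed: post and button then measure 30 mm and 24 mm across.
- travel (a joint): How far the arm is drawn out (m): 0 = home, 0.130 = end of travel; moves along base -y. A return spring pulls it back with 2 N at home and about 4 N drawn out, plus about 1 N of friction.
- pointer_tip (a point): Tip of the small steel pointer on the arm, 22 mm above the bench, 43 mm to the base's -x side of the grip post's middle, level with it along y.
- index_clip (a joint): Where the dark steel index clip stands along the scale (m), along base -y. The pointer is in the middle of the clip's gap when travel = index_clip + 0.045. Stiff friction (6 N) keeps the clip where it has been set, different each time.
- clip_mark (a point): Middle of the gap, 9 mm wide along y, between the dark index clip's two upright tabs (each 4 mm thick, tops 29 mm above the bench); 22 mm above the bench. The tabs stand just beyond the pointer's tip on its -x side, so the pointer passes them freely. The scale strip under it has ticks every 10 mm.
- nail_jar: Bystander: jar with a lid, 63 mm diameter, 76 mm high; origin at the centre of its underside.
- oak_block: Bystander: oak block 62 x 62 x 40 mm; origin at the centre of its underside.
- tape_roll: Bystander: roll of tape lying flat, 77 mm diameter, 18 mm high; origin at the centre of its underside.

How it is judged:
By the outcome, as a careful person would: the job done as asked, in the order asked, and still so for the second after the job is handed in, while the arm keeps its last pose, push and grip.
It also fails if it takes over 45 s, if anything falls off the work surface, if the arm or the gripper's body presses on something with over 40 N, if the wrist force passes 120 N, or if a joint passes its speed limit or range.

## Working session

There is one attempt and no reset: what is moved stays moved. The work goes in short steps, Python scripts to look and compute and a shell command to move; the robot and the scene stay as the last step left them, time stands still between calls to the robot, and variables do not carry over. Pictures are saved under pics/ and viewed, and the job is handed in when it is done.

```bash
ls; mkdir -p pics
cat > h.py <<'E'
import numpy as np,cv2
from workcell import robot,camera,camera_model
def snap(n,f):
    s=robot.sense(); im=camera(n); cv2.imwrite('pics/'+f,cv2.cvtColor(im,cv2.COLOR_RGB2BGR)); return s,im
def pose(n,s=None):
    m=camera_model(n)
    if 'cam_to_world' in m: T=np.array(m['cam_to_world'])
    else:
        W=np.eye(4);W[:3,:3]=np.array(s['tcp_rot']);W[:3,3]=s['tool_pos'];T=W@np.array(m['hand_eye'])
    return m,T
def ray(n,u,v,z,s=None):
    m,T=pose(n,s); d=T[:3,:3]@np.array([(u-m['cx'])/m['fx'],(v-m['cy'])/m['fy'],1]); o=T[:3,3]
    return o+d*(z-o[2])/d[2]
def proj(n,p,s=None):
    m,T=pose(n,s); q=np.linalg.inv(T)@np.append(p,1); return m['fx']*q[0]/q[2]+m['cx'],m['fy']*q[1]/q[2]+m['cy']
E
python3 - <<'E'
from h import *
for n in('scene','top','wrist'): s,im=snap(n,n+'0.png'); print(n,{k:np.round(v,2).tolist() for k,v in camera_model(n).items()})
print({k:np.round(v,3).tolist() for k,v in robot.sense().items()})
E
```

```text
pics
scene {'fx': 410.1, 'fy': 410.1, 'cx': 256.75, 'cy': 189.57, 'cam_to_world': [[-0.81, -0.35, 0.47, -70.07], [-0.59, 0.51, -0.63, 947.57], [-0.02, -0.78, -0.62, 986.41], [0.0, 0.0, 0.0, 1.0]]}
top {'fx': 474.85, 'fy': 474.85, 'cx': 257.58, 'cy': 190.84, 'cam_to_world': [[-0.28, -0.81, 0.51, -360.39], [-0.96, 0.23, -0.16, 321.99], [0.02, -0.54, -0.84, 1684.01], [0.0, 0.0, 0.0, 1.0]]}
wrist {'fx': 344.57, 'fy': 344.57, 'cx': 254.97, 'cy': 196.25, 'hand_eye': [[0.0, -0.96, -0.28, 79.13], [1.0, 0.0, 0.0, 0.69], [0.0, -0.28, 0.96, -170.6], [0.0, 0.0, 0.0, 1.0]]}
{'t': 0.15, 'qpos': [-1.233, 0.379, 1.735, 0.0, 1.029, -0.033], 'qd': [0.001, -0.002, -0.0, -0.001, 0.0, 0.001], 'tau': [-0.001, -76.411, -43.466, 0.065, 0.041, -0.0], 'tool_pos': [253.55, -652.154, 213.439], 'tcp_rot': [[0.932, 0.362, -0.0], [0.362, -0.932, 0.001], [0.0, -0.001, -1.0]], 'wrist_force': [0.475, 0.252, 0.012], 'torque': [-0.007, -0.001, 0.032], 'grip_width': 90.973}
```

View pics/scene0.png

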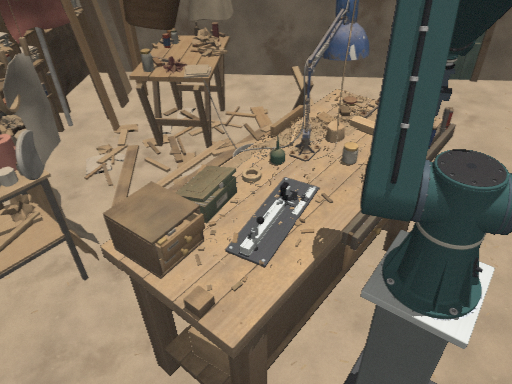

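View pics/top0.png

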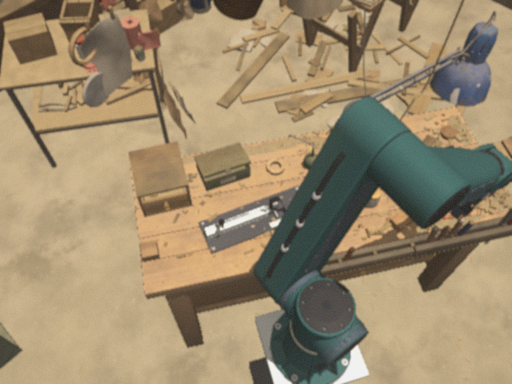

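View pics/wrist0.png

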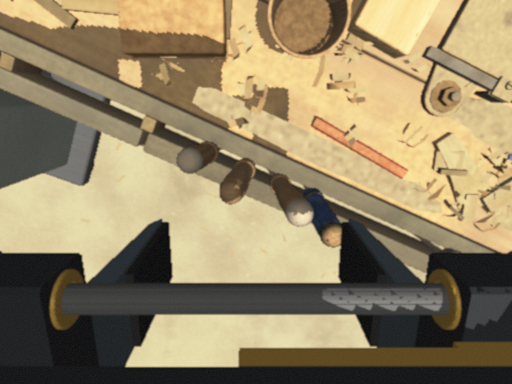

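Run:
```python
import cv2
a=cv2.imread('pics/scene0.png')[150:270,190:370];cv2.imwrite('pics/z1.png',cv2.resize(a,None,fx=4.4,fy=4.4,interpolation=cv2.INTER_CUBIC))
a=cv2.imread('pics/top0.png')[120:270,130:330];cv2.imwrite('pics/z2.png',cv2.resize(a,None,fx=4,fy=4,interpolation=cv2.INTER_CUBIC))
```

```text
(no output)
```

View pics/z1.png

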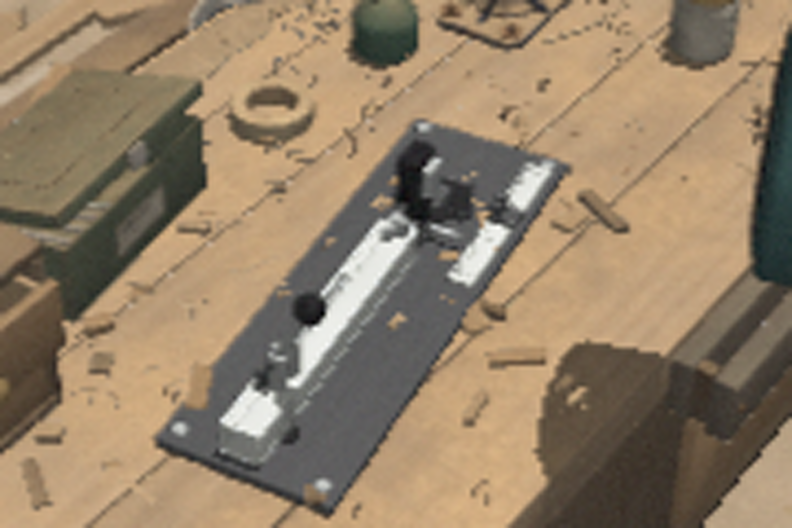

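View pics/z2.png

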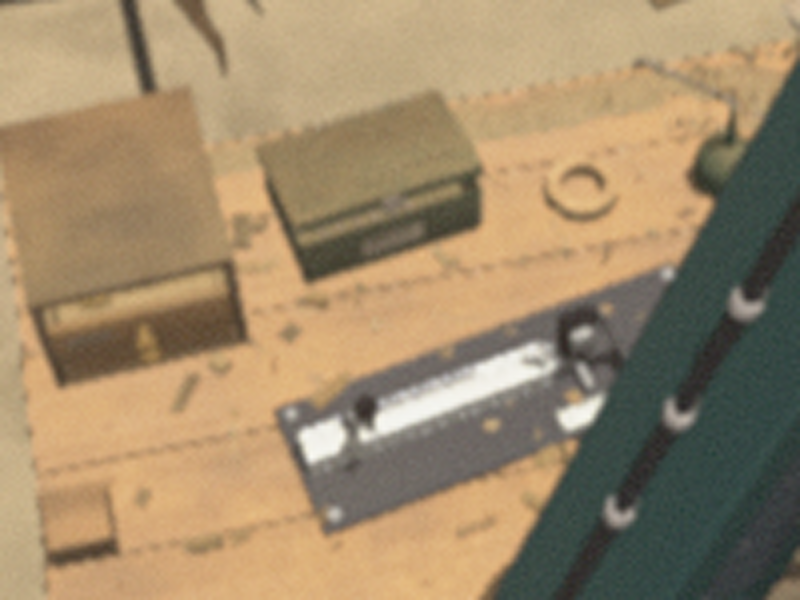

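```bash
cat >> h.py <<'E'
def fix(c,n='scene',s=None):
    # corners px order: (-80,-310),(70,-310),(70,140),(-80,140) local at z=10
    P=np.array([ray(n,u,v,10,s)[:2] for u,v in c]); L=np.array([(-80,-310),(70,-310),(70,140),(-80,140)],float)
    return fit(P,L),P
def fit(P,L):
    a=L-L.mean(0);b=P-P.mean(0); th=np.arctan2((a[:,0]*b[:,1]-a[:,1]*b[:,0]).sum(),(a*b).sum())
    R=np.array([[np.cos(th),-np.sin(th)],[np.sin(th),np.cos(th)]]); o=P.mean(0)-R@L.mean(0)
    return th,o,R,np.round(P-(L@R.T+o),1)
E
python3 - <<'E'
from h import *
z=[(570,163),(418,122),(157,436),(330,508)]
r,P=fix([(u/4.4+190-.4,v/4.4+150-.4) for u,v in z]); print(P.round(1)); th,o,R,e=r; print(th,o,e)
print('knob',ray('scene',310/4.4+190,308/4.4+150,122), 'pred',o+R@[-27,70])
print('grip',o+R@[0,-160])
for n,u,v,f in(('jar',700,25,76),('tape',272,115,9)):
  print(n,ray('scene',u/4.4+190,v/4.4+150,f))
E
```

```text
[[ 484.6 -192.9]
 [ 626.9 -167.8]
 [ 573.4  268.3]
 [ 428.6  251.6]]
0.12575825429302082 [522.66398342 124.73130282] [[ 2.4 -0. ]
 [-4.1  6.2]
 [-1.2 -4.2]
 [ 2.9 -2. ]]
knob [487.48756228 189.14179001 122.        ] pred [487.09731406 190.79197214]
grip [542.73230911 -34.00515268]
jar [ 447.94933463 -358.49882022   76.        ]
tape [ 740.02562453 -101.02740274    9.        ]
```

Run:
```python
from h import *
for n,u,v,f in(('lampbase',505,20,10),('green',385,55,10),('jarbottom',700,60,0),('greenbox',205,190,0),('block',0,0,0)):
  print(n,ray('scene',u/4.4+190,v/4.4+150,f))
a=cv2.imread('pics/scene0.png')
cv2.imwrite('pics/z3.png',cv2.resize(a[0:200,230:430],None,fx=3,fy=3,interpolation=cv2.INTER_CUBIC))
for p in ([253,-652,213],[253,-652,350],[400,-570,200],[400,-570,0]): print(proj('scene',np.array(p)))
```

```text
lampbase [ 645.05606542 -354.29741993   10.        ]
green [ 707.95223645 -238.16853661   10.        ]
jarbottom [ 4.64559596e+02 -4.13064400e+02 -1.13686838e-13]
greenbox [729.94878061  11.11696803   0.        ]
block [ 1.09030448e+03 -1.11399069e+02  1.13686838e-13]
(np.float64(430.858900398631), np.float64(108.64149655812824))
(np.float64(439.7285890892681), np.float64(75.78434567500219))
(np.float64(386.9680471411399), np.float64(109.91704262374707))
(np.float64(378.7700119879791), np.float64(151.48842197241356))
```

View pics/z3.png

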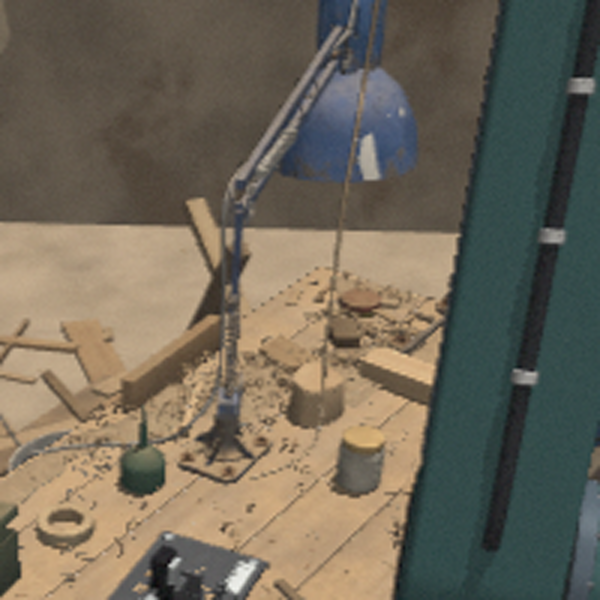

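Run:
```python
from h import *
def tri(a,b):
    r=[]
    for n,(u,v) in (('scene',a),('top',b)):
        m,T=pose(n); d=T[:3,:3]@np.array([(u-m['cx'])/m['fx'],(v-m['cy'])/m['fy'],1]); r.append((T[:3,3],d/np.linalg.norm(d)))
    (o1,d1),(o2,d2)=r; A=np.stack([d1,-d2],1); x=np.linalg.lstsq(A,o2-o1,rcond=None)[0]
    p,q=o1+d1*x[0],o2+d2*x[1]; print(((p+q)/2).round(),np.linalg.norm(p-q).round())
tri((230+345/3,150/3),(462,82)); tri((230+235/3,185/3),(375,100))
print(ray('scene',230+318/3,400/3,40))
```

```text
[ 774. -926.  267.] 4.0
[ 718. -479.  357.] 15.0
[ 596.32408108 -540.70114734   40.        ]
```

```bash
python3 -m inch '[{"dy":-0.04,"claw":-1},{"dy":-0.04,"claw":-1},{"dy":-0.04,"claw":-1},{"dy":-0.04,"claw":-1},{"dy":-0.04,"claw":-1},{"dx":0.04,"wz":-0.08,"claw":-1},{"dx":0.04,"wz":-0.08,"claw":-1},{"dx":0.04,"wz":-0.08,"claw":-1}]'
```

```text
invalid input
```

```bash
python3 -m inch '[{"dx":0,"dy":-0.04,"dz":0,"wx":0,"wy":0,"wz":0,"claw":-1},{"dx":0,"dy":-0.04,"dz":0,"wx":0,"wy":0,"wz":0,"claw":-1},{"dx":0,"dy":-0.04,"dz":0,"wx":0,"wy":0,"wz":0,"claw":-1},{"dx":0,"dy":-0.04,"dz":0,"wx":0,"wy":0,"wz":0,"claw":-1},{"dx":0,"dy":-0.04,"dz":0,"wx":0,"wy":0,"wz":0,"claw":-1},{"dx":0.04,"dy":0,"dz":0,"wx":0,"wy":0,"wz":-0.08,"claw":-1},{"dx":0.04,"dy":0,"dz":0,"wx":0,"wy":0,"wz":-0.08,"claw":-1},{"dx":0.04,"dy":0,"dz":0,"wx":0,"wy":0,"wz":-0.08,"claw":-1}]'
```

```text
t: 0.82
tool_pos: [282.1, -405.0, 209.5]
tcp_rot: [[0.821, 0.57, -0.002], [0.57, -0.821, 0.004], [0.0, -0.004, -1.0]]
wrist_force: [1.4, -0.2, 0.3]
grip_width: 40.6
```

```bash
python3 -m inch '[{"dx":0.04,"dy":0,"dz":-0.002,"wx":0,"wy":0,"wz":-0.08,"claw":-1},{"dx":0.04,"dy":0,"dz":-0.002,"wx":0,"wy":0,"wz":-0.08,"claw":-1},{"dx":0.04,"dy":0,"dz":-0.002,"wx":0,"wy":0,"wz":-0.08,"claw":-1},{"dx":0.04,"dy":0,"dz":-0.002,"wx":0,"wy":0,"wz":-0.08,"claw":-1},{"dx":0.04,"dy":0,"dz":-0.002,"wx":0,"wy":0,"wz":-0.08,"claw":-1},{"dx":0.04,"dy":0,"dz":-0.002,"wx":0,"wy":0,"wz":-0.08,"claw":-1},{"dx":0.04,"dy":0,"dz":-0.002,"wx":0,"wy":0,"wz":-0.08,"claw":-1},{"dx":0.04,"dy":0,"dz":-0.002,"wx":0,"wy":0,"wz":-0.08,"claw":-1}]'
```

```text
t: 1.48
tool_pos: [486.2, -149.1, 227.2]
tcp_rot: [[0.289, 0.957, 0.0], [0.957, -0.289, 0.002], [0.002, -0.0, -1.0]]
wrist_force: [1.0, -1.0, -0.6]
grip_width: 0.3
```

```bash
python3 -m inch '[{"dx":0.03,"dy":-0.01,"dz":-0.01,"wx":0,"wy":0,"wz":-0.1,"claw":-1},{"dx":0.03,"dy":-0.01,"dz":-0.01,"wx":0,"wy":0,"wz":-0.1,"claw":-1},{"dx":0.03,"dy":-0.01,"dz":-0.01,"wx":0,"wy":0,"wz":-0.1,"claw":-1},{"dx":0.03,"dy":-0.005,"dz":-0.01,"wx":0,"wy":0,"wz":-0.1,"claw":-1},{"dx":0.03,"dy":0,"dz":-0.01,"wx":0,"wy":0,"wz":-0.02,"claw":-1},{"dx":0.02,"dy":0,"dz":-0.01,"wx":0,"wy":0,"wz":0,"claw":-1},{"dx":0.0,"dy":0,"dz":0,"wx":0,"wy":0,"wz":0,"claw":-1},{"dx":0,"dy":0,"dz":0,"wx":0,"wy":0,"wz":0,"claw":-1}]'
python3 - <<'E'
from h import *
s,im=snap('wrist','w1.png'); print(s['tool_pos'],np.round(s['tcp_rot'],3).tolist())
E
```

```text
t: 2.15
tool_pos: [460.0, 38.8, 290.0]
tcp_rot: [[-0.162, 0.987, -0.0], [0.987, 0.162, 0.003], [0.003, 0.001, -1.0]]
wrist_force: [-0.3, -1.2, -0.3]
grip_width: 0.4
[459.98481308  38.82578943 289.98472508] [[-0.162, 0.987, -0.0], [0.987, 0.162, 0.003], [0.003, 0.001, -1.0]]
```

View pics/w1.png

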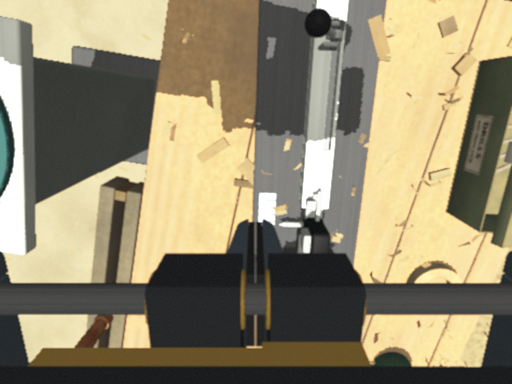

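Run:
```python
from h import *
s=robot.sense(); s=dict(s)
k=ray('wrist',318,22,122,s);print('knob',k)
th=.126;R=np.array([[np.cos(th),-np.sin(th)],[np.sin(th),np.cos(th)]])
print('o from knob',k[:2]-R@[-27,70])
for u,v,z in((316,152,42),(316,208,42),(305,150,42),(329,150,42),(303,205,42),(328,205,42)): print(ray('wrist',u,v,z,s))
o=np.array([523,125])
for p in((0,-160,96),(-27,70,122),(-17,-130,42),(17,-130,42),(-17,130,42),(17,130,42),(-80,140,10),(-80,-310,10)): print(p,np.round(proj('wrist',np.append(o+R@p[:2],p[2]),s)))
```

```text
knob [492.10517412 187.7106087  122.        ]
o from knob [527.68781232 121.6585394 ]
[531.0032945   63.22144637  42.        ]
[546.10865071  -7.1905073   42.        ]
[517.25443303  63.46024352  42.        ]
[546.13207184  68.16698286  42.        ]
[528.8875886   -5.91293695  42.        ]
[560.38016913  -0.7877849   42.        ]
(0, -160, 96) [317. 244.]
(-27, 70, 122) [314.  17.]
(-17, -130, 42) [298. 204.]
(17, -130, 42) [325. 205.]
(-17, 130, 42) [315. -28.]
(17, 130, 42) [347. -27.]
(-80, 140, 10) [256. -31.]
(-80, -310, 10) [245. 310.]
```

```bash
python3 -m inch '[{"dx":0.037,"dy":0,"dz":0,"wx":0,"wy":0,"wz":0.037,"claw":-1},{"dx":0.037,"dy":0,"dz":0,"wx":0,"wy":0,"wz":0,"claw":-1},{"dx":0.037,"dy":0,"dz":0,"wx":0,"wy":0,"wz":0,"claw":-1},{"dx":0.035,"dy":0,"dz":0.02,"wx":0,"wy":0,"wz":0,"claw":-1},{"dx":0,"dy":0,"dz":0.04,"wx":0,"wy":0,"wz":0,"claw":-1},{"dx":0,"dy":0,"dz":0.04,"wx":0,"wy":0,"wz":0,"claw":-1},{"dx":0,"dy":0,"dz":0.04,"wx":0,"wy":0,"wz":0,"claw":-1},{"dx":0,"dy":0,"dz":0,"wx":0,"wy":0,"wz":0,"claw":-1}]'
python3 - <<'E'
from h import *
s,im=snap('wrist','w2.png'); print(s['tool_pos'],np.round(s['tcp_rot'],3).tolist())
E
```

```text
t: 2.87
tool_pos: [444.1, 183.4, 145.0]
tcp_rot: [[-0.11, 0.994, 0.004], [0.994, 0.11, 0.004], [0.004, 0.005, -1.0]]
wrist_force: [-2.3, -1.4, -1.5]
grip_width: 0.5
[444.10513041 183.40827217 144.99695727] [[-0.11, 0.994, 0.004], [0.994, 0.11, 0.004], [0.004, 0.005, -1.0]]
```

View pics/w2.png

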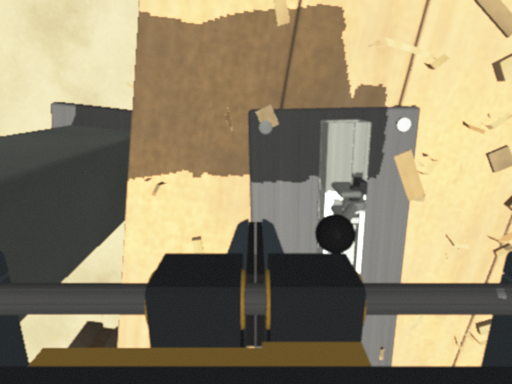

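Run:
```python
from h import *
s=robot.sense()
a=ray('wrist',249,109.5,10,s)[:2];b=ray('wrist',417.5,107,10,s)[:2];print(a,b,np.linalg.norm(b-a),np.arctan2(*(b-a)[::-1]))
a=ray('wrist',265,128,11,s)[:2];b=ray('wrist',404,124.5,11,s)[:2];print(np.linalg.norm(b-a),np.arctan2(*(b-a)[::-1]))
print(ray('wrist',335,234,122,s))
```

```text
[433.21436123 250.30199446] [579.04231634 268.60071564] 146.97154720155504 0.12482913052562696
122.53468909366813 0.13482008593026976
[494.3597768  186.21003899 122.        ]
```

```bash
python3 -m inch '[{"dx":0,"dy":0,"dz":0.018,"wx":0,"wy":0,"wz":0,"claw":-1},{"dx":0,"dy":0,"dz":0.018,"wx":0,"wy":0,"wz":0,"claw":-1},{"dx":0,"dy":0.012,"dz":0,"wx":0,"wy":0,"wz":0,"claw":-1},{"dx":0,"dy":0.012,"dz":0,"wx":0,"wy":0,"wz":0,"claw":-1},{"dx":0,"dy":0.012,"dz":0,"wx":0,"wy":0,"wz":0,"claw":-1},{"dx":0,"dy":0.012,"dz":0,"wx":0,"wy":0,"wz":0,"claw":-1},{"dx":0,"dy":0.012,"dz":0,"wx":0,"wy":0,"wz":0,"claw":-1},{"dx":0,"dy":0.012,"dz":0,"wx":0,"wy":0,"wz":0,"claw":-1}]'
python3 - <<'E'
from h import *
s,im=snap('wrist','w3.png'); print(s['tool_pos'],np.round(s['tcp_rot'],3).tolist())
E
```

```text
t: 3.58
tool_pos: [533.8, 190.1, 130.2]
tcp_rot: [[-0.103, 0.994, 0.02], [0.995, 0.103, 0.009], [0.007, 0.02, -1.0]]
wrist_force: [-17.4, -1.0, 6.0]
grip_width: 0.1
[533.76434911 190.05942953 130.1920775 ] [[-0.103, 0.994, 0.02], [0.995, 0.103, 0.009], [0.007, 0.02, -1.0]]
```

View pics/w3.png

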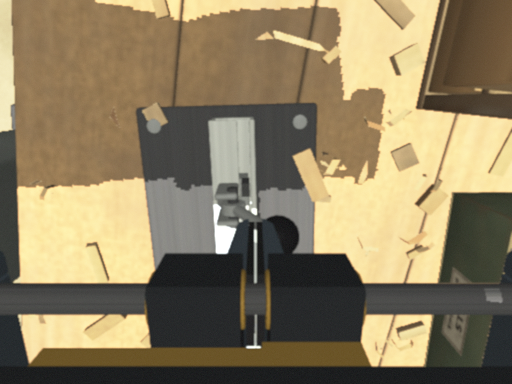

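```bash
python3 -m inch '[{"dx":0,"dy":-0.015,"dz":0,"wx":0,"wy":0,"wz":0,"claw":-1},{"dx":0,"dy":-0.02,"dz":-0.01,"wx":0,"wy":0,"wz":0,"claw":-1},{"dx":0,"dy":-0.03,"dz":-0.03,"wx":0,"wy":0,"wz":0,"claw":-1},{"dx":0,"dy":0,"dz":-0.04,"wx":0,"wy":0,"wz":0,"claw":-1},{"dx":0,"dy":0,"dz":-0.04,"wx":0,"wy":0,"wz":0,"claw":1},{"dx":0,"dy":0,"dz":-0.03,"wx":0,"wy":0,"wz":0,"claw":1},{"dx":0,"dy":0,"dz":0,"wx":0,"wy":0,"wz":0,"claw":1},{"dx":0,"dy":0,"dz":0,"wx":0,"wy":0,"wz":0,"claw":1}]'
python3 - <<'E'
from h import *
s,im=snap('wrist','w4.png'); print(s['tool_pos'],np.round(s['tcp_rot'],3).tolist())
snap('scene','s4.png');a=cv2.imread('pics/s4.png')[140:280,190:370];cv2.imwrite('pics/z4.png',cv2.resize(a,None,fx=4,fy=4,interpolation=cv2.INTER_CUBIC))
E
```

```text
t: 4.3
tool_pos: [472.0, 180.0, 302.7]
tcp_rot: [[-0.098, 0.995, 0.035], [0.995, 0.098, 0.014], [0.01, 0.037, -0.999]]
wrist_force: [-0.4, -0.0, -0.7]
grip_width: 24.6
[471.95092286 179.96856002 302.6573088 ] [[-0.098, 0.995, 0.035], [0.995, 0.098, 0.014], [0.01, 0.037, -0.999]]
```

View pics/w4.png

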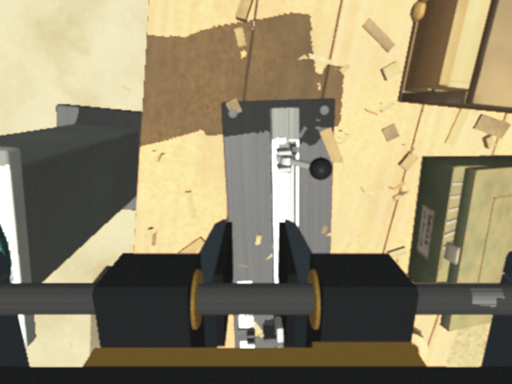

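View pics/z4.png

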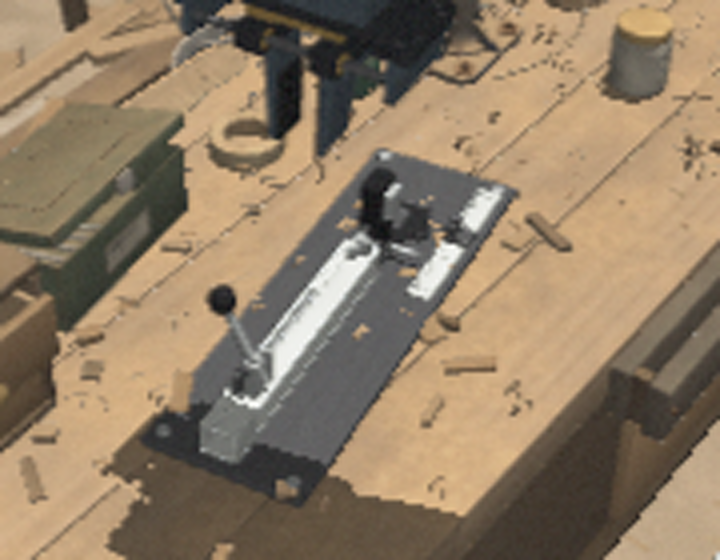

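```bash
python3 -m inch '[{"dx":-0.04,"dy":0.006,"dz":0,"wx":0.037,"wy":-0.01,"wz":-0.028,"claw":1},{"dx":-0.04,"dy":0.006,"dz":0,"wx":0,"wy":0,"wz":0,"claw":1},{"dx":-0.04,"dy":0.006,"dz":0,"wx":0,"wy":0,"wz":0,"claw":1},{"dx":-0.04,"dy":0.006,"dz":0.01,"wx":0,"wy":0,"wz":0,"claw":1},{"dx":-0.04,"dy":0.006,"dz":0.01,"wx":0,"wy":0,"wz":0,"claw":1},{"dx":-0.04,"dy":0.006,"dz":0.01,"wx":0,"wy":0,"wz":0,"claw":1},{"dx":-0.025,"dy":0.006,"dz":0.01,"wx":0,"wy":0,"wz":0,"claw":1},{"dx":0,"dy":0,"dz":0,"wx":0,"wy":0,"wz":0,"claw":1}]'
python3 - <<'E'
from h import *
s,im=snap('wrist','w5.png'); print(s['tool_pos'],np.round(s['tcp_rot'],3).tolist())
E
```

```text
t: 5.07
tool_pos: [544.0, -83.8, 253.4]
tcp_rot: [[-0.133, 0.991, -0.014], [0.991, 0.133, 0.0], [0.002, -0.014, -1.0]]
wrist_force: [-0.8, 0.2, -1.0]
grip_width: 85.6
[544.0306488  -83.82246116 253.38695472] [[-0.133, 0.991, -0.014], [0.991, 0.133, 0.0], [0.002, -0.014, -1.0]]
```

View pics/w5.png

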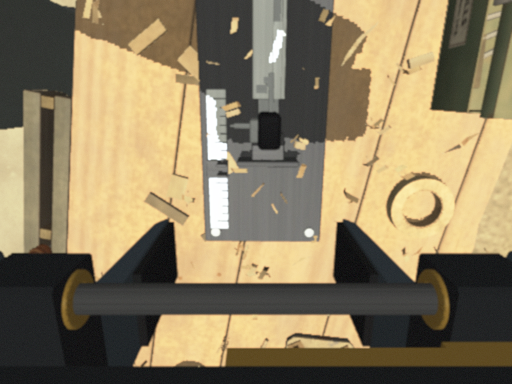

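Run:
```python
import cv2
a=cv2.imread('pics/w5.png')[80:245,190:335];cv2.imwrite('pics/z5.png',cv2.resize(a,None,fx=3.6*1,fy=3.6,interpolation=cv2.INTER_CUBIC))
```

```text
(no output)
```

View pics/z5.png

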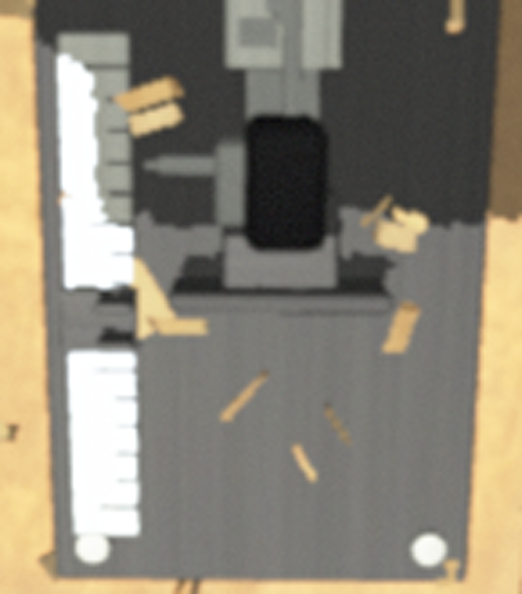

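```bash
cat >> h.py <<'E'
th=0.126;R=np.array([[np.cos(th),-np.sin(th)],[np.sin(th),np.cos(th)]])
def loc(p,o=(529,121.5)): return (R.T@(np.array(p[:2])-o)).round(1)
E
python3 - <<'E'
from h import *
s=robot.sense()
f=lambda x,y,z: ray('wrist',190+(x+.5)/3.6-.5,80+(y+.5)/3.6-.5,z,s)
for n,x,y,z in (('tip',148,165,22),('postTL',248,117,96),('postTR',326,117,96),('postBL',248,247,96),('postBR',326,247,96),('tab1',118,297,29),('tab2',118,335,29),('tab1',118,297,22),('tab2',118,335,22),('cL',55,578,10),('cR',465,578,10),('tubeL',224,68,42),('tubeR',343,68,42),('bL',36,60,10),('bR',496,60,10)):
  p=f(x,y,z);print(n,p.round(1),loc(p))
print(camera_model('wrist')['hand_eye'])
E
```

```text
tip [506.  -41.3  22. ] [ -43.3 -158.6]
postTL [535.4 -18.9  96. ] [ -11.3 -140.1]
postTR [555.3 -16.2  96. ] [   8.7 -139.9]
postBL [539.9 -52.1  96. ] [ -11.  -173.6]
postBR [560.4 -49.3  96. ] [   9.7 -173.4]
tab1 [501.6 -83.6  29. ] [ -53.  -200.1]
tab2 [502.9 -96.1  29. ] [ -53.2 -212.6]
tab1 [501. -85.  22.] [ -53.7 -201.4]
tab2 [502.4 -97.8  22. ] [ -54.  -214.2]
cL [ 488.3 -193.2   10. ] [ -79.9 -307.1]
cR [ 635.2 -172.7   10. ] [  68.4 -305.2]
tubeL [526.5  -8.3  42. ] [ -18.8 -128.5]
tubeR [561.5  -3.6  42. ] [  16.5 -128.2]
bL [465.6 -14.2  10. ] [ -79.9 -126.7]
bR [611.9   5.4  10. ] [  67.6 -125.6]
[[ 3.64682939e-04 -9.59048112e-01 -2.83242980e-01  7.94181848e+01]
 [ 9.99999508e-01  8.85631745e-05  9.87655243e-04 -1.06361560e+00]
 [-9.22123998e-04 -2.83243201e-01  9.59047673e-01 -1.70583408e+02]
 [ 0.00000000e+00  0.00000000e+00  0.00000000e+00  1.00000000e+00]]
```

```bash
python3 -m inch '[{"dx":0.025,"dy":0.005,"dz":0,"wx":-0.014,"wy":0,"wz":0.007,"claw":1},{"dx":0.022,"dy":0.004,"dz":0,"wx":0,"wy":0,"wz":0,"claw":1},{"dx":0,"dy":0,"dz":0.03,"wx":0,"wy":0,"wz":0,"claw":1},{"dx":0,"dy":0,"dz":0.04,"wx":0,"wy":0,"wz":0,"claw":1},{"dx":0,"dy":0,"dz":0.03,"wx":0,"wy":0,"wz":0,"claw":1},{"dx":0,"dy":0,"dz":0.02,"wx":0,"wy":0,"wz":0,"claw":1},{"dx":0,"dy":0,"dz":0,"wx":0,"wy":0,"wz":0,"claw":1},{"dx":0,"dy":0,"dz":0,"wx":0,"wy":0,"wz":0,"claw":1}]'
python3 - <<'E'
from h import *
s,im=snap('wrist','w6.png'); print(s['tool_pos'],np.round(s['tcp_rot'],3).tolist())
E
```

```text
t: 5.78
tool_pos: [542.8, -26.8, 127.6]
tcp_rot: [[-0.126, 0.992, -0.006], [0.992, 0.126, 0.004], [0.005, -0.005, -1.0]]
wrist_force: [0.4, 0.3, 0.8]
grip_width: 91.1
[542.75536924 -26.77208664 127.58681686] [[-0.126, 0.992, -0.006], [0.992, 0.126, 0.004], [0.005, -0.005, -1.0]]
```

View pics/w6.png

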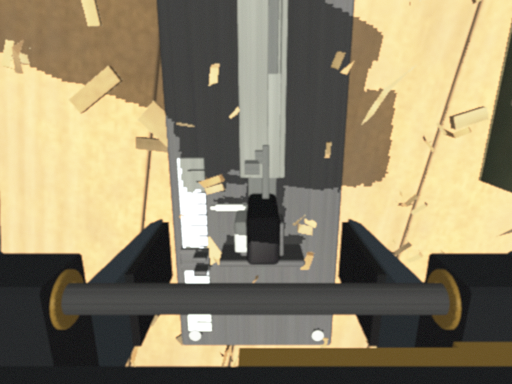

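Run:
```python
from h import *
s=robot.sense()
import cv2
a=cv2.imread('pics/w6.png')[170:290,160:340];cv2.imwrite('pics/z6.png',cv2.resize(a,None,fx=4.4,fy=4.4,interpolation=cv2.INTER_CUBIC))
for n,u,v,z in (('TL',249,196,96),('TR',278.5,196,96),('BL',249,262,96),('BR',278.5,262,96),('tip',212,208,22),('tab',200,255,29),('tab',200,267.5,29)):
  p=ray('wrist',u,v,z,s);print(n,p.round(1),loc(p))
```

```text
TL [535.5  -7.6  96. ] [  -9.8 -128.9]
TR [553.4  -5.3  96. ] [   8.3 -128.9]
BL [540.9 -51.9  96. ] [ -10.  -173.5]
BR [559.9 -49.4  96. ] [   9.2 -173.4]
tip [506.8 -43.6  22. ] [ -42.8 -161. ]
tab [501.1 -84.8  29. ] [ -53.6 -201.1]
tab [502.1 -96.6  29. ] [ -54.1 -213. ]
```

View pics/z6.png

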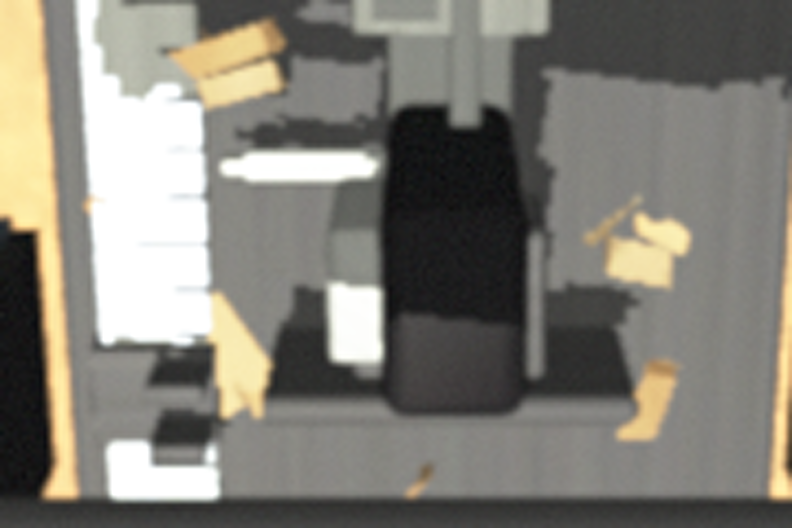

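```bash
python3 -m inch '[{"dx":-0.008,"dy":0.003,"dz":0,"wx":-0.005,"wy":-0.005,"wz":0,"claw":1},{"dx":0,"dy":0,"dz":0.015,"wx":0,"wy":0,"wz":0,"claw":1},{"dx":0,"dy":0,"dz":0.015,"wx":0,"wy":0,"wz":0,"claw":1},{"dx":0,"dy":0,"dz":0.012,"wx":0,"wy":0,"wz":0,"claw":1},{"dx":0,"dy":0,"dz":0.008,"wx":0,"wy":0,"wz":0,"claw":1},{"dx":0,"dy":0,"dz":0,"wx":0,"wy":0,"wz":0,"claw":1},{"dx":0,"dy":0,"dz":0,"wx":0,"wy":0,"wz":0,"claw":1},{"dx":0,"dy":0,"dz":0,"wx":0,"wy":0,"wz":0,"claw":1}]'
python3 - <<'E'
from h import *
s,im=snap('wrist','w7.png'); print(s['tool_pos'],np.round(s['tcp_rot'],3).tolist())
E
```

```text
t: 6.5
tool_pos: [554.1, -36.6, 85.3]
tcp_rot: [[-0.126, 0.992, 0.015], [0.992, 0.126, -0.003], [-0.005, 0.014, -1.0]]
wrist_force: [-0.4, 0.5, 0.1]
grip_width: 91.1
[554.11586673 -36.62348063  85.31991978] [[-0.126, 0.992, 0.015], [0.992, 0.126, -0.003], [-0.005, 0.014, -1.0]]
```

View pics/w7.png

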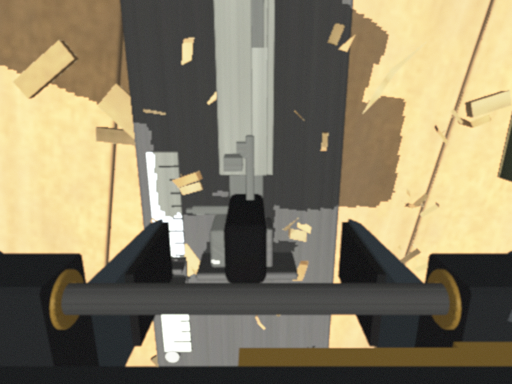

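```bash
python3 -m inch '[{"dx":0.003,"dy":-0.006,"dz":0,"wx":0.007,"wy":0.003,"wz":0,"claw":1},{"dx":0,"dy":0,"dz":0,"wx":0,"wy":0,"wz":0,"claw":1},{"dx":0,"dy":0,"dz":0.01,"wx":0,"wy":0,"wz":0,"claw":1},{"dx":0,"dy":0,"dz":0.006,"wx":0,"wy":0,"wz":0,"claw":1},{"dx":0,"dy":0,"dz":0,"wx":0,"wy":0,"wz":0,"claw":1},{"dx":0,"dy":0,"dz":0,"wx":0,"wy":0,"wz":0,"claw":1},{"dx":0,"dy":0,"dz":0,"wx":0,"wy":0,"wz":0,"claw":1},{"dx":0,"dy":0,"dz":0,"wx":0,"wy":0,"wz":0,"claw":1}]'
python3 - <<'E'
from h import *
s=robot.sense(); print(np.round(s['tcp_rot'],3).tolist())
E
```

```text
t: 7.22
tool_pos: [547.8, -34.1, 68.8]
tcp_rot: [[-0.127, 0.992, 0.008], [0.992, 0.127, -0.001], [-0.002, 0.008, -1.0]]
wrist_force: [-0.7, 0.4, 0.8]
grip_width: 91.2
[[-0.127, 0.992, 0.008], [0.992, 0.127, -0.001], [-0.002, 0.008, -1.0]]
```

```bash
python3 -m inch '[{"dx":0,"dy":-0.001,"dz":0.005,"wx":0.004,"wy":0,"wz":0,"claw":1},{"dx":0,"dy":0,"dz":0.003,"wx":0,"wy":0,"wz":0,"claw":1},{"dx":0,"dy":0,"dz":0,"wx":0,"wy":0,"wz":0,"claw":0},{"dx":0,"dy":0,"dz":0,"wx":0,"wy":0,"wz":0,"claw":-1},{"dx":0,"dy":0,"dz":0,"wx":0,"wy":0,"wz":0,"claw":-1},{"dx":0,"dy":0,"dz":0,"wx":0,"wy":0,"wz":0,"claw":-1},{"dx":0,"dy":0,"dz":0,"wx":0,"wy":0,"wz":0,"claw":-1},{"dx":0,"dy":0,"dz":0,"wx":0,"wy":0,"wz":0,"claw":-1}]'
python3 - <<'E'
from h import *
s,im=snap('wrist','w8.png'); print(s['tool_pos'],np.round(s['tcp_rot'],3).tolist(),s['grip_width'],s['wrist_force'])
E
```

```text
t: 7.88
tool_pos: [547.1, -34.3, 60.2]
tcp_rot: [[-0.127, 0.992, 0.004], [0.992, 0.127, -0.001], [-0.002, 0.004, -1.0]]
wrist_force: [-0.1, 0.1, -0.1]
grip_width: 54.2
[547.12294445 -34.30272696  60.22239328] [[-0.127, 0.992, 0.004], [0.992, 0.127, -0.001], [-0.002, 0.004, -1.0]] 54.229804123521156 [-0.06429383  0.14644609 -0.14797429]
```

View pics/w8.png

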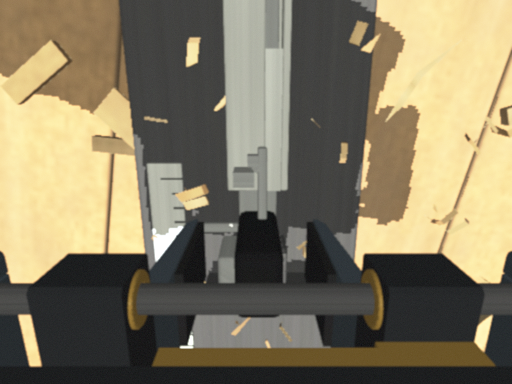

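Centred between the fingers; keep closing.

```bash
python3 -m inch '[{"dx":0,"dy":0,"dz":0,"wx":0,"wy":0,"wz":0,"claw":-1},{"dx":0,"dy":0,"dz":0,"wx":0,"wy":0,"wz":0,"claw":-1},{"dx":0,"dy":0,"dz":0,"wx":0,"wy":0,"wz":0,"claw":-1},{"dx":0,"dy":0,"dz":0,"wx":0,"wy":0,"wz":0,"claw":-1},{"dx":0,"dy":0,"dz":0,"wx":0,"wy":0,"wz":0,"claw":-1},{"dx":0,"dy":0,"dz":0,"wx":0,"wy":0,"wz":0,"claw":-1},{"dx":0,"dy":0,"dz":0,"wx":0,"wy":0,"wz":0,"claw":-1},{"dx":0,"dy":0,"dz":0,"wx":0,"wy":0,"wz":0,"claw":-1}]'
```

```text
t: 8.6
tool_pos: [547.7, -34.2, 60.3]
tcp_rot: [[-0.127, 0.992, 0.005], [0.992, 0.127, -0.002], [-0.002, 0.005, -1.0]]
wrist_force: [1.5, 1.0, -1.7]
grip_width: 23.9
```

```bash
python3 -m inch '[{"dx":-0.006,"dy":0,"dz":0,"wx":0,"wy":0,"wz":0,"claw":-1},{"dx":-0.008,"dy":0,"dz":0,"wx":0,"wy":0,"wz":0,"claw":-1},{"dx":-0.008,"dy":0,"dz":0,"wx":0,"wy":0,"wz":0,"claw":-1},{"dx":-0.008,"dy":0,"dz":0,"wx":0,"wy":0,"wz":0,"claw":-1},{"dx":-0.006,"dy":0,"dz":0,"wx":0,"wy":0,"wz":0,"claw":-1},{"dx":0,"dy":0,"dz":0,"wx":0,"wy":0,"wz":0,"claw":-1},{"dx":0,"dy":0,"dz":0,"wx":0,"wy":0,"wz":0,"claw":-1},{"dx":0,"dy":0,"dz":0,"wx":0,"wy":0,"wz":0,"claw":-1}]'
python3 - <<'E'
from h import *
s,im=snap('wrist','w9.png'); print(s['tool_pos'],np.round(s['tcp_rot'],3).tolist(),s['grip_width'],s['wrist_force'],loc(s['tool_pos']))
snap('scene','s9.png');a=cv2.imread('pics/s9.png')[150:240,250:340];cv2.imwrite('pics/z9.png',cv2.resize(a,None,fx=6,fy=6,interpolation=cv2.INTER_CUBIC))
snap('top','t9.png');a=cv2.imread('pics/t9.png')[150:250,200:320];cv2.imwrite('pics/zt9.png',cv2.resize(a,None,fx=6,fy=6,interpolation=cv2.INTER_CUBIC))
E
```

```text
t: 9.27
tool_pos: [552.9, -73.8, 60.3]
tcp_rot: [[-0.126, 0.992, 0.006], [0.992, 0.126, -0.001], [-0.001, 0.005, -1.0]]
wrist_force: [2.1, 4.6, -1.0]
grip_width: 23.6
[552.87914063 -73.80452687  60.29896795] [[-0.126, 0.992, 0.006], [0.992, 0.126, -0.001], [-0.001, 0.005, -1.0]] 23.63655928368431 [ 2.13249309  4.573456   -1.00400576] [  -0.9 -196.8]
```

View pics/w9.png

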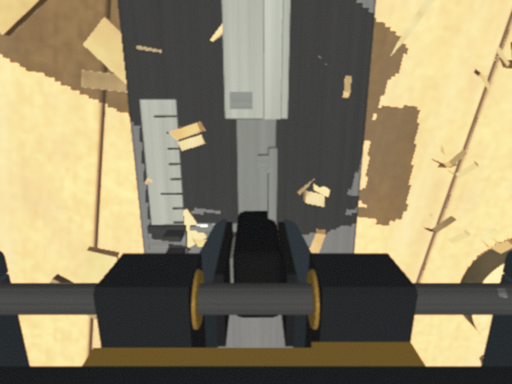

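View pics/z9.png

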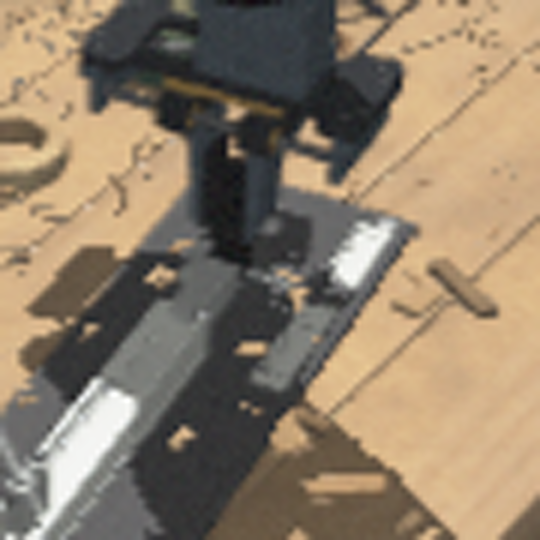

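View pics/zt9.png

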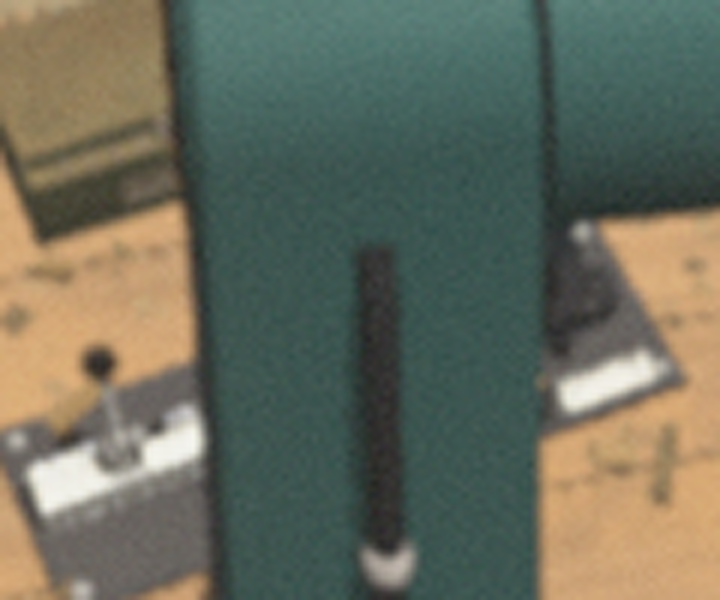

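Run:
```python
import cv2
a=cv2.imread('pics/w9.png')[190:260,125:235];a=cv2.convertScaleAbs(a,alpha=1.6,beta=10);cv2.imwrite('pics/z10.png',cv2.resize(a,None,fx=7,fy=7,interpolation=cv2.INTER_CUBIC))
```

```text
(no output)
```

View pics/z10.png

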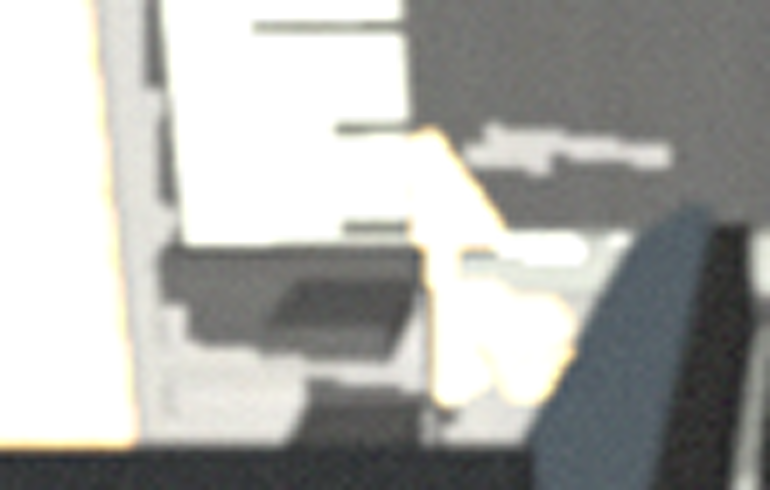

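Run:
```python
from h import *
s=robot.sense()
f=lambda x,y,z: ray('wrist',125+(x+.5)/7-.5,190+(y+.5)/7-.5,z,s)
t=f(460,246,22); print('tip',loc(t))
for y in (330,340,355): print(y,loc(f(400,y,29)))
for y in (27,128,228): print('tick',loc(f(400,y,12)))
# predict face/edges for candidate gap mid local y
o=np.array([529,121.5])
for m in (-211,-212,-213,-214):
  r=[]
  for dy,z in((8.5,12),(8.5,29),(4.5,29),(-4.5,12),(-4.5,29),(-8.5,29)):
    q=proj('wrist',np.append(o+R@[-53,m+dy],z),s); r.append(round((q[1]+.5-190)*7-.5))
  print(m,r)
```

```text
tip [ -43.3 -198. ]
330 [ -47.8 -203.4]
340 [ -47.9 -204.3]
355 [ -48.  -205.8]
tick [ -49.8 -179.8]
tick [ -50.4 -189.8]
tick [ -51. -200.]
-211 [252, 321, 362, 376, 452, 492]
-212 [262, 331, 372, 385, 462, 502]
-213 [271, 342, 382, 394, 472, 512]
-214 [281, 352, 392, 403, 482, 521]
```

```bash
python3 -m inch '[{"dx":-0.004,"dy":0,"dz":0,"wx":0,"wy":0,"wz":0,"claw":-1},{"dx":-0.004,"dy":0,"dz":0,"wx":0,"wy":0,"wz":0,"claw":-1},{"dx":-0.003,"dy":0,"dz":0,"wx":0,"wy":0,"wz":0,"claw":-1},{"dx":0,"dy":0,"dz":0,"wx":0,"wy":0,"wz":0,"claw":-1},{"dx":0,"dy":0,"dz":0,"wx":0,"wy":0,"wz":0,"claw":-1},{"dx":0,"dy":0,"dz":0,"wx":0,"wy":0,"wz":0,"claw":-1},{"dx":0,"dy":0,"dz":0,"wx":0,"wy":0,"wz":0,"claw":-1},{"dx":0,"dy":0,"dz":0,"wx":0,"wy":0,"wz":0,"claw":-1}]'
python3 - <<'E'
from h import *
s,im=snap('wrist','w11.png'); print(s['tool_pos'],np.round(s['tcp_rot'],3).tolist(),s['grip_width'],s['wrist_force'],loc(s['tool_pos']))
a=cv2.imread('pics/w11.png')[180:260,120:230];a=cv2.convertScaleAbs(a,alpha=1.6,beta=10);cv2.imwrite('pics/z11.png',cv2.resize(a,None,fx=7,fy=7,interpolation=cv2.INTER_CUBIC))
snap('scene','s11.png');a=cv2.imread('pics/s11.png')[170:215,275:335];a=cv2.convertScaleAbs(a,alpha=1.6,beta=10);cv2.imwrite('pics/zs11.png',cv2.resize(a,None,fx=12,fy=12,interpolation=cv2.INTER_CUBIC))
E
```

```text
t: 10.08
tool_pos: [554.2, -84.0, 60.3]
tcp_rot: [[-0.128, 0.992, 0.005], [0.992, 0.128, -0.0], [-0.001, 0.005, -1.0]]
wrist_force: [1.3, 2.1, -1.4]
grip_width: 23.3
[554.22100411 -83.9889479   60.30654415] [[-0.128, 0.992, 0.005], [0.992, 0.128, -0.0], [-0.001, 0.005, -1.0]] 23.293298743822586 [ 1.26378099  2.13372923 -1.36852691] [  -0.8 -207. ]
```

View pics/z11.png

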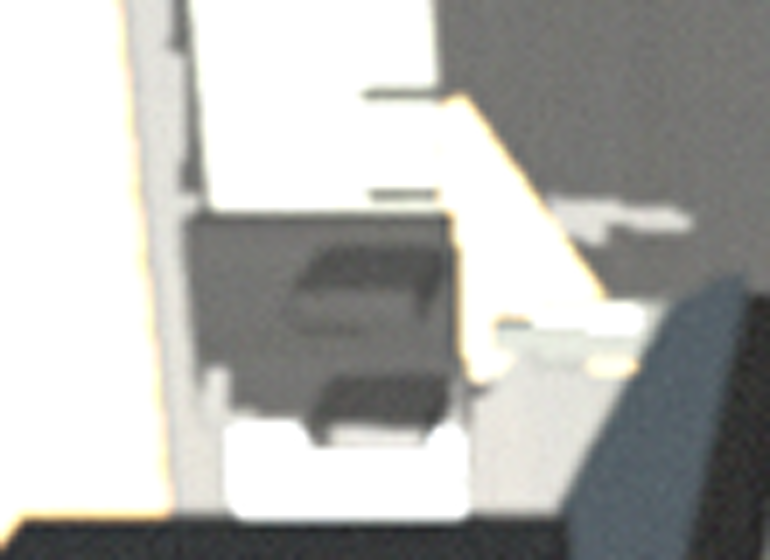

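View pics/zs11.png

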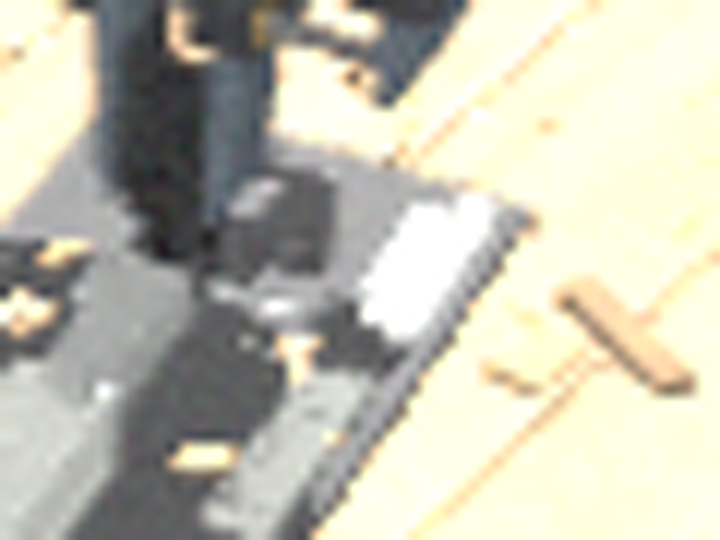

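Run:
```python
from h import *
s=robot.sense()
f=lambda x,y,z: loc(ray('wrist',120+(x+.5)/7-.5,180+(y+.5)/7-.5,z,s))
for y in(318,323,328):print('tip',f(500,y,22))
for y in (290,332,378,425): print(y,f(380,y,29))
for y in(290,332,378,425): print(y,f(430,y,29))
for y in(94,194): print('tick',f(420,y,12))
```

```text
tip [ -42.8 -208.8]
tip [ -42.9 -209.3]
tip [ -42.9 -209.8]
290 [ -52.  -203.4]
332 [ -52.3 -207.4]
378 [ -52.6 -211.8]
425 [ -52.9 -216.4]
290 [ -47.6 -203.4]
332 [ -47.8 -207.4]
378 [ -48.1 -211.8]
425 [ -48.3 -216.4]
tick [ -51.1 -190.1]
tick [ -51.7 -200. ]
```

Run:
```python
import cv2
a=cv2.imread('pics/w11.png')[215:255,160:215];cv2.imwrite('pics/z12.png',cv2.resize(a,None,fx=14,fy=14,interpolation=cv2.INTER_NEAREST))
```

```text
(no output)
```

View pics/z12.png

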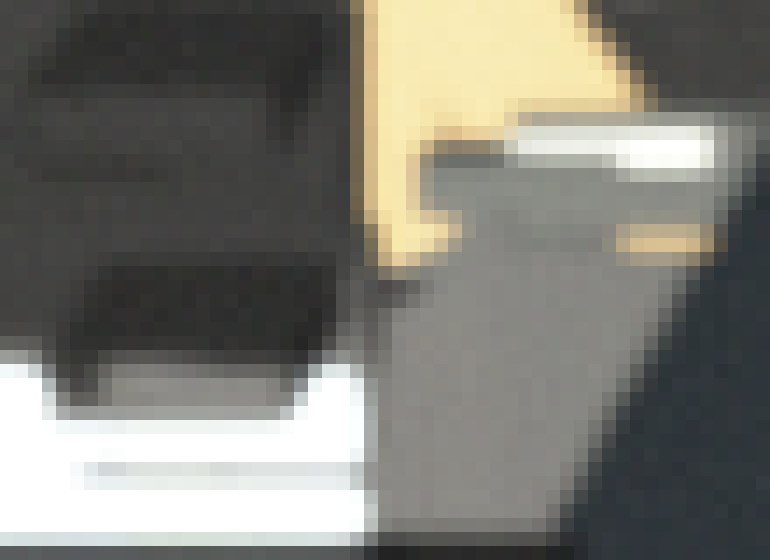

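Run:
```python
import cv2,numpy as np
a=cv2.imread('pics/w5.png')[115:180,205:255];a=cv2.convertScaleAbs(a,alpha=1.6);a=cv2.resize(a,None,fx=9,fy=9,interpolation=cv2.INTER_NEAREST)
b=cv2.imread('pics/w6.png')[198:280,190:250];b=cv2.convertScaleAbs(b,alpha=1.6);b=cv2.resize(b,None,fx=7,fy=7,interpolation=cv2.INTER_NEAREST)[:585]
b2=b[:,:340] 
cv2.imwrite('pics/z13.png',np.hstack([a[:574],b2[:574]]))
```

```text
(no output)
```

View pics/z13.png

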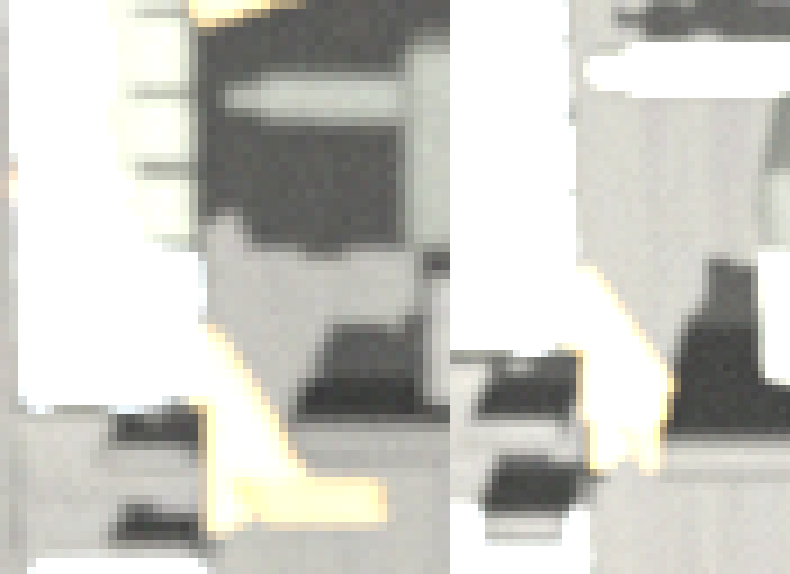

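Run:
```python
from h import *
s5=dict(tool_pos=[544.03,-83.82,253.39],tcp_rot=[[-0.133,0.991,-0.014],[0.991,0.133,0],[0.002,-0.014,-1]])
s6=dict(tool_pos=[542.755,-26.772,127.587],tcp_rot=[[-0.126,0.992,-0.006],[0.992,0.126,0.004],[0.005,-0.005,-1]])
s11=robot.sense()
for z in(22,24,26):
  for n,s,t,m in(('5',s5,(205+228/9,115+98/9-.5),(222,115+(445+540)/18+1.7-.5)),('6',s6,(211,207.4),(200,265.8)),('11',s11,(192,227.4),(174,180+378.5/7-.5))):
    a=loc(ray('wrist',*t,z,s)); b=loc(ray('wrist',*m,29,s)); print(z,n,a,b,(a-b)[1])
```

```text
22 5 [ -43.4 -160. ] [ -53.2 -211.9] 51.900000000000006
22 6 [ -43.4 -160.3] [ -53.9 -211.2] 50.89999999999998
22 11 [ -42.3 -210.5] [ -52.5 -211.8] 1.3000000000000114
24 5 [ -43.2 -159.8] [ -53.2 -211.9] 52.099999999999994
24 6 [ -43.2 -159.7] [ -53.9 -211.2] 51.5
24 11 [ -41.9 -209.7] [ -52.5 -211.8] 2.1000000000000227
26 5 [ -43.1 -159.7] [ -53.2 -211.9] 52.20000000000002
26 6 [ -42.9 -159. ] [ -53.9 -211.2] 52.19999999999999
26 11 [ -41.5 -208.9] [ -52.5 -211.8] 2.9000000000000057
```

```bash
python3 -m inch '[{"dx":-0.0018,"dy":0,"dz":0,"wx":0,"wy":0,"wz":0,"claw":-1},{"dx":0,"dy":0,"dz":0,"wx":0,"wy":0,"wz":0,"claw":-1},{"dx":0,"dy":0,"dz":0,"wx":0,"wy":0,"wz":0,"claw":-1},{"dx":0,"dy":0,"dz":0,"wx":0,"wy":0,"wz":0,"claw":-1},{"dx":0,"dy":0,"dz":0,"wx":0,"wy":0,"wz":0,"claw":-1},{"dx":0,"dy":0,"dz":0,"wx":0,"wy":0,"wz":0,"claw":-1},{"dx":0,"dy":0,"dz":0,"wx":0,"wy":0,"wz":0,"claw":-1},{"dx":0,"dy":0,"dz":0,"wx":0,"wy":0,"wz":0,"claw":-1}]'
python3 - <<'E'
from h import *
s,im=snap('wrist','w14.png'); print(s['tool_pos'],np.round(s['tcp_rot'],3).tolist(),s['grip_width'],s['wrist_force'],loc(s['tool_pos']))
a=cv2.imread('pics/w14.png')[205:260,160:215];a=cv2.convertScaleAbs(a,alpha=1.6);cv2.imwrite('pics/z14.png',cv2.resize(a,None,fx=10,fy=10,interpolation=cv2.INTER_NEAREST))
E
```

```text
t: 10.85
tool_pos: [554.4, -85.7, 60.3]
tcp_rot: [[-0.128, 0.992, 0.005], [0.992, 0.128, -0.0], [-0.001, 0.005, -1.0]]
wrist_force: [2.1, 3.7, -2.4]
grip_width: 23.6
[554.44107135 -85.70714022  60.31666191] [[-0.128, 0.992, 0.005], [0.992, 0.128, -0.0], [-0.001, 0.005, -1.0]] 23.57915243960079 [ 2.0693351   3.71070446 -2.44007789] [  -0.8 -208.8]
```

View pics/z14.png

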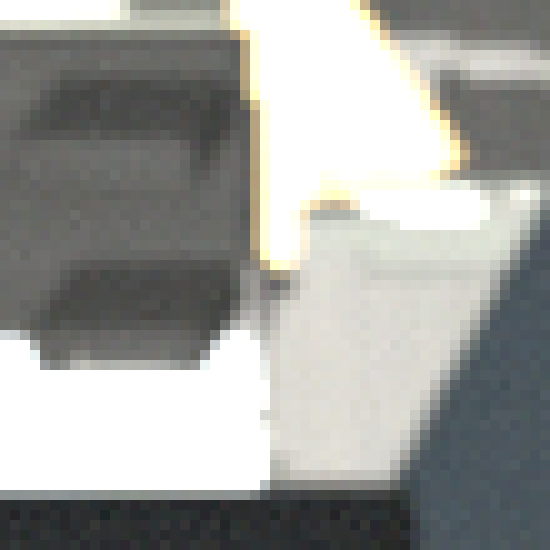

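Run:
```python
from h import *
s=robot.sense()
for v in(228.3,228.7): print(loc(ray('wrist',191,v,23.6,s)))
print(loc(ray('wrist',172,229.8,29,s)))
o=np.array([529,121.5])
# predicted pixel extent of pointer for tip y
for y in(-211,-211.8):
  print([round((proj('wrist',np.append(o+R@[-38,y+d],z),s)[1]+.5-205)*10) for d,z in((3,20.4),(3,23.6),(-3,23.6))])
```

```text
[ -42.7 -212.2]
[ -42.7 -212.4]
[ -53.6 -211. ]
[160, 177, 265]
[171, 189, 276]
```

Run:
```python
from h import *
s=robot.sense(); print(s['t'],s['tool_pos'],s['grip_width'],np.abs(s['qd']).max())
print(robot.close_job())
```

```text
10.9 [554.44193441 -85.71263815  60.29468705] 23.85331267309269 0.0019757605473079616
the job is handed in; nothing more can be done
None
```

I flipped the brake lever to the far side, gripped the post with the button squeezed, and drew the arm out about 52 mm. I handed the job in at 10.9 s, still holding the arm there.

- **Pointer:** the last wrist picture puts the tip at about y = -211.4 mm and the middle of the gap at about -211.7 mm, in fixture coordinates. That is within about 0.5 mm. Earlier views differed by about 1 mm either way, and my first reading of the last picture came out about 1.3 mm off until I corrected its pixel scale.
- **Button:** the grip width was 23.9 mm, which matches fully squeezed (24 mm). The arm was still, with about 4 N of pull at the wrist.
- **Lever:** it went over as intended, but that push overshot and pressed with about 17 N before I backed off. The camera views afterwards show it leaning to the far side.
- **Clip and loose things:** the clip read the same place before and after the pull. The arm was not commanded near the loose items, but I did not measure their positions again at the end.

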